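# Feel which run-in bearing drags and set the press sleeve on it

## Robot

A 6-joint arm with a two-finger parallel gripper is mounted at the origin on a cart in front of the work surface, level with it; the furniture and walls round the work are solid. World frame = base frame: x ahead of the robot, y to its left, z up, the work surface at z = 0. Lengths are in mm, angles in rad, forces in N, time in s.
With the tool pointing down it reaches from about 350 to 975 mm from the base axis. Payload 7.1 kg.
Tool frame: the origin (TCP) lies on the front face of the gripper's body, between the roots of the fingers; the fingertips stand 80 mm ahead of it and the grasp point (between the pads) lies 61 mm ahead of it; z points along the fingers, y is the line along which they close (so a half turn about z gives the same grasp; the last joint's range is limited). The gripper opens to 88 mm and grips with 3 to 60 N. Pads are 20 mm wide; open, the fingers measure 115 mm over their backs; the gripper's body (75 mm by 178 mm) begins 61 mm behind the grasp point.
Start: joints at [1.149, 0.423, 1.63, -0, 1.089, -0.019], TCP at [244.965, 574.976, 302.675] pointing down, gripper open.
Joint ranges: [-3, 3], [-0.9, 2.11], [0.09, 2.58], [-1.31, 4.45], [0.11, 2.69], [-2.54, 2.54]. Speed limits (rad/s): [2.39, 2.39, 3.01, 3.14, 3.14, 3.14].

## Interface

Orientations are given as a rotation vector (axis times angle).
In Python, from workcell import readout, vision, close_job gives the robot as it stands.
- The arm moves only by the tool servo_tool, never from a script. Its argument "plan" is a list that holds one entry, the list of rows, each a list of 7 numbers: the gripper command: -1 is fully open, 1 is shut, values between are in proportion, then the shift along the world's x, y, z in units of 40 mm (1.0 is 40 mm), then the turn, a rotation vector about the world's x, y, z in units of 5 degrees (1.0 is 5 degrees). A call has 1 to 5 rows; each row shifts and turns the commanded pose from where the row before left it; what a row does not reach is not made up. A row lasts 1/12 s, in which the tool goes at most 41.7 mm and 7.16 degrees, less where a joint would pass 70% of its speed; a pose out of reach is approached as far as the arm can. A call is refused whole if a number of a shift passes 1 or a number of a turn 1, either way. A call with a gripper value outside its range is refused whole. The fingers move at their own pace and stop on an object; the grip force is fixed at half the most. Time passes only in rows, so rows that do not move let the fingers close. It gives the time, the measured TCP pose, the force, the opening and the grip force at its end, in the units of the state.
- readout.get_obs(): the state, without advancing time (a new reading comes with each control period).
- vision.get_image(name): name is "side" or "top" or "wrist"; returns the picture (384x512x3 uint8, red, green, blue); there is no depth.
- vision.camera_params(name): a dict with "fx", "fy", "cx", "cy" (pixels), "rvec" (rotation vector, rad) and "tvec" (3), from world to camera coordinates, as OpenCV has them; the wrist camera has in their place "hand_eye" (4x4, takes a point from camera to tool coordinates, whose origin is the TCP and whose axes are the flange's). Camera axes: x right, y down, z forward; pixel columns grow to the right and rows downward; lengths in mm; the calibration is good to about 2 mm. A picture is of the moment at which its call begins: read the wrist's pose just before it. camera_params takes no time and is no camera call.
- close_job(): hands the job in; it is judged then, once.
The state is a dict: "t": time; "qpos": joint angles; "qvel": joint speeds; "joint_torque": joint torques, N m; "ee_pos": TCP position; "orientation": TCP orientation; "ft_force": force on the tool from outside, world axes, zero at the start; "moment": the same for the moment, N m; "width": finger opening in mm; "grasp_force": force on a finger pad.
Only numpy, scipy, OpenCV 4.12 (cv2) and the standard library are available. Lean on these libraries where they do the work, as an engineer would, in place of code of your own. Each camera call takes 0.05 s, during which the arm holds its last target. There are 200 camera calls.

## Task

One of the three bearings on the run-in stand drags, though they look alike. First push each spindle round by its drive pin, by hand, about a quarter turn one way, leaving it turned, and feel which one is stiff; then set the press sleeve, foot down, over the stub of that spindle until it stands fully home on the hub, ready for pressing the bearing out, and let go. Do not force the sleeve, and leave the other things on the bench alone.

Things in the scene. Friction and masses are not known exactly. Their poses are not given: they have to be found in the camera images.
- spindle_1: spindle in the bearing at the stand's left (y = +90 mm), turns endlessly about the upright z axis: hub 36 mm across, top 18.5 mm above the deck; on it a stub 22 mm across, top 45 mm. From the hub a drive arm runs along -x of this body, top level with the hub's, with the drive pin. Origin: axis at the deck. Free: under 0.3 N at the pin turns it; bad: about 5 N, a seal rubs unseen inside (over 4 N). Drag is felt only while it turns; it stays as turned
- spindle_2: spindle in the bearing at the stand's middle (y = 0), turns endlessly about the upright z axis: hub 36 mm across, top 18.5 mm above the deck; on it a stub 22 mm across, top 45 mm. From the hub a drive arm runs along -x of this body, top level with the hub's, with the drive pin. Origin: axis at the deck. Free: under 0.3 N at the pin turns it; bad: about 5 N, a seal rubs unseen inside (over 4 N). Drag is felt only while it turns; it stays as turned
- spindle_3: spindle in the bearing at the stand's right (y = -90 mm), turns endlessly about the upright z axis: hub 36 mm across, top 18.5 mm above the deck; on it a stub 22 mm across, top 45 mm. From the hub a drive arm runs along -x of this body, top level with the hub's, with the drive pin. Origin: axis at the deck. Free: under 0.3 N at the pin turns it; bad: about 5 N, a seal rubs unseen inside (over 4 N). Drag is felt only while it turns; it stays as turned
- pin_1 (a point): top of spindle_1's upright drive pin, 9 mm across, 32 mm from the spindle's axis, standing from 18.5 to 34 mm above the deck; its start lies within 50 degrees of the stand's -x side
- pin_2 (a point): top of spindle_2's upright drive pin, 9 mm across, 32 mm from the spindle's axis, standing from 18.5 to 34 mm above the deck; its start lies within 50 degrees of the stand's -x side
- pin_3 (a point): top of spindle_3's upright drive pin, 9 mm across, 32 mm from the spindle's axis, standing from 18.5 to 34 mm above the deck; its start lies within 50 degrees of the stand's -x side
- hub_1 (a point): centre of the hub's top face of spindle_1, 18.5 mm above the deck, on the axis (fixed in the stand, axes as the stand's); the sleeve's foot comes to stand here
- hub_2 (a point): centre of the hub's top face of spindle_2, 18.5 mm above the deck, on the axis (fixed in the stand, axes as the stand's); the sleeve's foot comes to stand here
- hub_3 (a point): centre of the hub's top face of spindle_3, 18.5 mm above the deck, on the axis (fixed in the stand, axes as the stand's); the sleeve's foot comes to stand here
- stand: fixed run-in stand: grey deck 76 mm (x) by 256 mm (y), 20 mm high, with three alike bearing housings in a row along y, 90 mm apart, each a flange 46x46x8 mm with a round nose, top 12 mm above the deck, under its spindle. Origin: centre of the underside
- sleeve: loose dark steel press sleeve, a tube open at both ends, 0.11 kg, 48 mm high: barrel 33 mm outside, bore 24.6 mm (for the 22 mm stubs); foot flared to 36 mm outside and 28 mm inside over its lowest 7 mm, which leads it on to a stub. Stands upright on its foot; origin: centre of the foot's underside. Grip the barrel 20 to 40 mm up
- calliper: bystander: digital calliper, 245 mm long, lying flat at the front left; origin: centre of the underside
- loupe: bystander: black eye loupe, 32 mm across, 21 mm high, at the left; origin: centre of the underside
- vial_2: bystander: white vial with blue cap, 25 mm across, 56 mm high, at the left; origin: centre of the underside
- multimeter: bystander: yellow multimeter, 144x74x39 mm, behind the stand's right end; origin: centre of the underside
- marker_3: bystander: red marker pen, 130 mm long, 14 mm high, behind the stand; origin: centre of the underside

How it is judged (in metres and radians):
On the way:
1. before the sleeve is moved, every spindle has been turned at least 0.6 rad (drive pin 19 mm) from its start (distance of each of pin_1, pin_2, pin_3 from where it was at the start of the episode above 0.019 m and distance of sleeve from where it was at the start of the episode below 0.02 m), for 0.2 s.
At the end, for the whole second after the job is handed in: The sleeve is over the stub of the dragging bearing (the one whose spindle rubs inside, over 4 N): foot within 3 mm of the hub's top face, centre within 4 mm of the spindle's axis, upright within 0.08 rad, at rest (((contact force between spindle_1 and anything else above 4 N and z of sleeve in the frame of hub_1 below 0.003 m and horizontal distance between sleeve and hub_1 below 0.004 m) or (contact force between spindle_2 and anything else above 4 N and z of sleeve in the frame of hub_2 below 0.003 m and horizontal distance between sleeve and hub_2 below 0.004 m) or (contact force between spindle_3 and anything else above 4 N and z of sleeve in the frame of hub_3 below 0.003 m and horizontal distance between sleeve and hub_3 below 0.004 m)) and angle between sleeve's own z axis and vertical below 0.08 rad and linear speed of sleeve below 0.01 m/s); the robot touches nothing.
It fails at once if the sleeve is pressed on the stand or a spindle with more than 60 N (contact force between sleeve and stand above 60 N).
It fails at once if a bystander is shifted by more than 25 mm (distance of any of calliper, loupe, vial_2, multimeter, marker_3 from where it was at the start of the episode above 0.025 m).
It also fails if it takes over 54 s, if anything falls off the work surface, if the arm or the gripper's body presses on something with over 40 N, if the wrist force passes 120 N, or if a joint passes its speed limit or range.

## Working session

There is one attempt and no reset: what is moved stays moved. The work goes in short steps, Python scripts to look and compute and a tool call to move; the robot and the scene stay as the last step left them, time stands still between calls to the robot, and variables do not carry over. Pictures are saved under pics/ and viewed, at most 10 in all, crops included, and the job is handed in when it is done.

Besides the shell and the picture viewer there is one more tool, called after ">>>" in YAML: its name, and indented under it one key for each argument. servo_tool: Moves the arm, as the interface text tells. Its arguments: {"type":"object","properties":{"plan":{"type":"array"}},"required":["plan"]}

```bash
mkdir -p pics
cat > h.py <<'E'
import numpy as np, cv2
from scipy.spatial.transform import Rotation as R
from workcell import readout, vision
def snap(n,f):
    im=vision.get_image(n); cv2.imwrite('pics/'+f,im[:,:,::-1]); return im
def ray(n,u,v):
    p=vision.camera_params(n); d=np.array([(u-p['cx'])/p['fx'],(v-p['cy'])/p['fy'],1])
    if 'rvec' in p:
        Rm=R.from_rotvec(np.ravel(p['rvec'])).as_matrix(); t=np.ravel(p['tvec']); return -Rm.T@t, Rm.T@d
    o=readout.get_obs(); H=np.array(p['hand_eye']); Rt=R.from_rotvec(o['orientation']).as_matrix()
    return Rt@H[:3,3]+np.array(o['ee_pos']), Rt@H[:3,:3]@d
def at(n,u,v,z):
    c,d=ray(n,u,v); return (c+d*(z-c[2])/d[2]).round(1)
E
python3 - <<'E'
from h import *
a=snap('top','t0.png'); b=snap('side','s0.png')
o=readout.get_obs(); print({k:np.round(v,3) for k,v in o.items()})
for n in ('top','side'):
    print(n,ray(n,256,192))
cv2.imwrite('pics/t1.png',cv2.resize(a[:,:,::-1],(800,600),interpolation=cv2.INTER_CUBIC))
cv2.imwrite('pics/s1.png',cv2.resize(b[:,:,::-1],(800,600),interpolation=cv2.INTER_CUBIC))
E
```

```text
{'t': np.float64(0.1), 'qpos': array([ 1.149,  0.424,  1.631, -0.   ,  1.089, -0.019]), 'qvel': array([-0.   , -0.001, -0.005,  0.001,  0.   ,  0.002]), 'joint_torque': array([ 0.0000e+00, -5.4561e+01, -2.7432e+01,  6.4000e-02,  1.9000e-02,
       -0.0000e+00]), 'ee_pos': array([244.795, 574.618, 301.97 ]), 'orientation': array([-6.280e-01, -3.078e+00,  2.000e-03]), 'ft_force': array([0.853, 0.408, 1.163]), 'moment': array([ 0.01 ,  0.001, -0.005]), 'grasp_force': np.float64(0.0), 'width': np.float64(87.837)}
top (array([ 344.95932863,  247.90976372, 1049.03931505]), array([ 0.20758872, -0.0175992 , -0.97810517]))
side (array([337.02243079, 996.13836287, 494.50392509]), array([ 0.22593804, -0.8597667 , -0.4580207 ]))
```

View pics/t1.png

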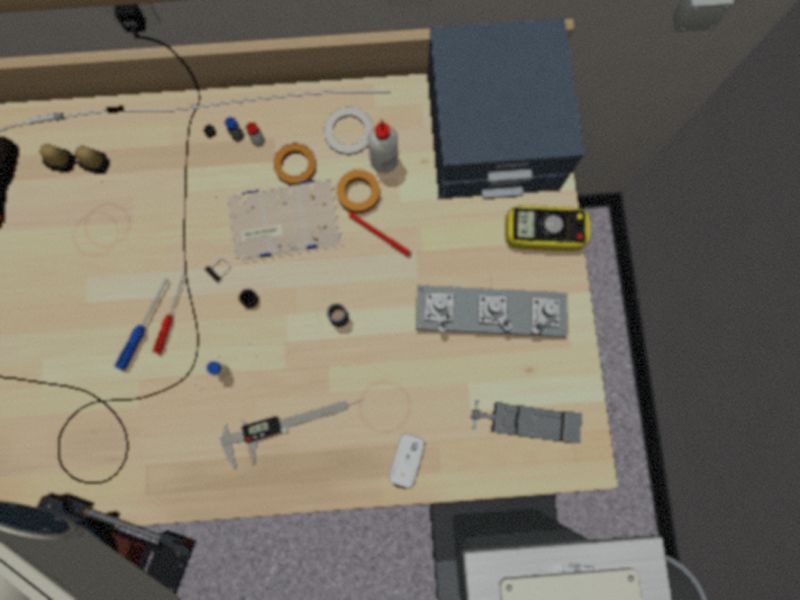

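View pics/s1.png

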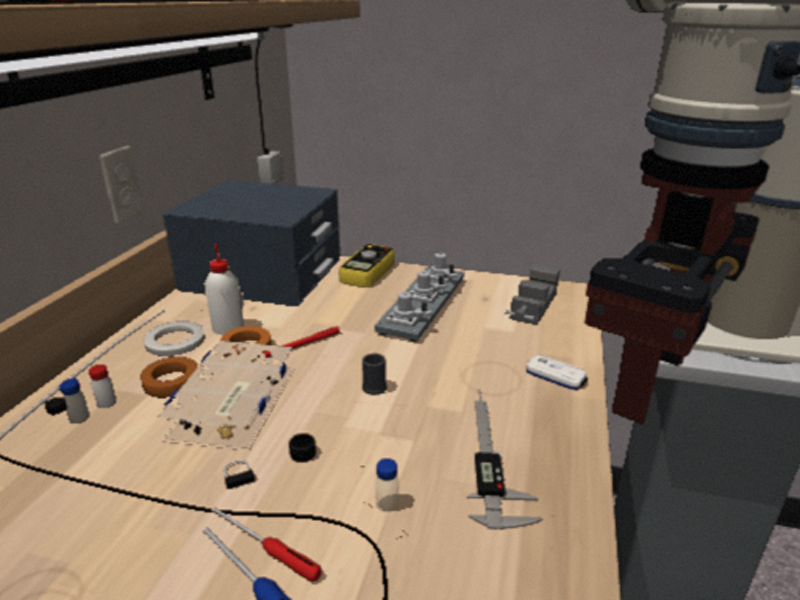

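The top view shows the stand at about (492,312), the sleeve's ring at (339,315), the loupe at (249,298), the marker at (380,233) and the multimeter at (548,228). I'll enlarge the stand and sleeve.

Run:
```python
from h import *
a=cv2.imread('pics/t0.png'); c=a[175:220,205:370]
cv2.imwrite('pics/t2.png',cv2.resize(c,None,fx=4.8,fy=4.8,interpolation=cv2.INTER_CUBIC))
```

```text
(no output)
```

View pics/t2.png

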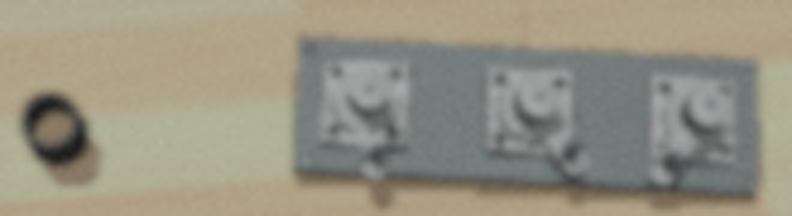

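Run:
```python
from h import *
def A(x,y,z): return at('top',205+(x+.5)/4.8-.5,175+(y+.5)/4.8-.5,z)
print('deck',[A(*p,20) for p in [(300,38),(760,60),(757,195),(295,175)]])
print('flange',[A(*p,28) for p in [(365,105),(530,112),(694,120)]])
print('stub',[A(*p,65) for p in [(370,92),(541,92),(708,105)]])
print('pin',[A(*p,54) for p in [(375,158),(573,155),(663,172)]])
print('sleeve',A(53,130,48))
for n,u,v in [('loupe',249,298),('vial',214,368),('marker',350,213),('m2',408,252),('mm',510,245),('mm2',588,245),('clamp',475,415),('cal',350,405)]: print(n,at('top',u*.64,v*.64,20))
p=vision.camera_params('wrist');print(p['fx'],p['fy'],p['cx'],p['cy'],np.round(p['hand_eye'],3))
```

```text
deck [array([586.9, 197.9,  20. ]), array([555.2, -55.1,  20. ]), array([480.3, -43.7,  20. ]), array([510.3, 206.9,  20. ])]
flange [array([544.8, 165.9,  28. ]), array([534.1,  76.3,  28. ]), array([522.9, -12.5,  28. ])]
stub [array([544.3, 165.6,  65. ]), array([537.5,  75.6,  65. ]), array([523.9, -11.4,  65. ])]
pin [array([510.7, 165.2,  54. ]), array([504.5,  60.4,  54. ]), array([491.8,  13.9,  54. ])]
sleeve [539.9 335.2  48. ]
loupe [586.2 485.1  20. ]
vial [471.4 546.4  20. ]
marker [725.  304.8  20. ]
m2 [646.7 209.2  20. ]
mm [646.   32.4  20. ]
mm2 [ 635.8 -102.    20. ]
clamp [362.4 121.6  20. ]
cal [393.8 324.6  20. ]
303.29377555773584 303.29377555773584 257.0871316793122 194.13311874278807 [[-0.0000e+00 -9.5900e-01 -2.8300e-01  7.6796e+01]
 [ 1.0000e+00 -1.0000e-03  1.0000e-03  1.2340e+00]
 [-1.0000e-03 -2.8300e-01  9.5900e-01 -8.2251e+01]
 [ 0.0000e+00  0.0000e+00  0.0000e+00  1.0000e+00]]
```

The three spindles sit near (544,166), (534,76) and (523,-12), and the sleeve near (540,335). I'll move above the stand with the fingers closed and the tool turned so that they close along the stand's x.

>>> servo_tool:
  plan:
    - [[1,0.45,-0.8,0,0,0,-1],[1,0.45,-0.8,0,0,0,-1],[1,0.45,-0.8,0,0,0,-1],[1,0.45,-0.8,0,0,0,-1],[1,0.45,-0.8,0,0,0,-1]]

```text
t: 0.52
ee_pos: [335.2, 413.3, 302.3]
orientation: [-1.285, -2.867, 0.001]
ft_force: [0.4, 0.4, 0.6]
width: 58.0
grasp_force: 0.0
```

>>> servo_tool:
  plan:
    - [[1,0.45,-0.8,0,0,0,-1],[1,0.45,-0.8,0,0,0,-1],[1,0.45,-0.8,0,0,0,-1],[1,0.45,-0.8,0,0,0,-1],[1,0.45,-0.8,0,0,0,-1]]

```text
t: 0.93
ee_pos: [425.3, 253.3, 302.6]
orientation: [-1.876, -2.52, 0.0]
ft_force: [-0.3, 1.0, -0.1]
width: 24.8
grasp_force: 0.0
```

>>> servo_tool:
  plan:
    - [[1,0.45,-0.8,-0.4,0,0,-1],[1,0.45,-0.8,-0.4,0,0,-1],[1,0.45,-0.8,-0.4,0,0,-1],[1,0.45,-0.8,-0.4,0,0,-1],[1,0.45,-0.8,-0.4,0,0,-1]]

```text
t: 1.35
ee_pos: [515.4, 93.2, 221.9]
orientation: [-2.377, -2.054, 0.0]
ft_force: [0.4, -0.9, -0.3]
width: 0.3
grasp_force: 0.0
```

Run:
```python
from h import *
a=snap('wrist','w0.png'); o=readout.get_obs(); print(o['ee_pos'],o['orientation'])
cv2.imwrite('pics/w1.png',cv2.resize(a[:,:,::-1],(800,600),interpolation=cv2.INTER_CUBIC))
```

```text
[517.12936115  88.88285778 219.349418  ] [ 2.38407066  2.04480582 -0.003713  ]
```

View pics/w1.png

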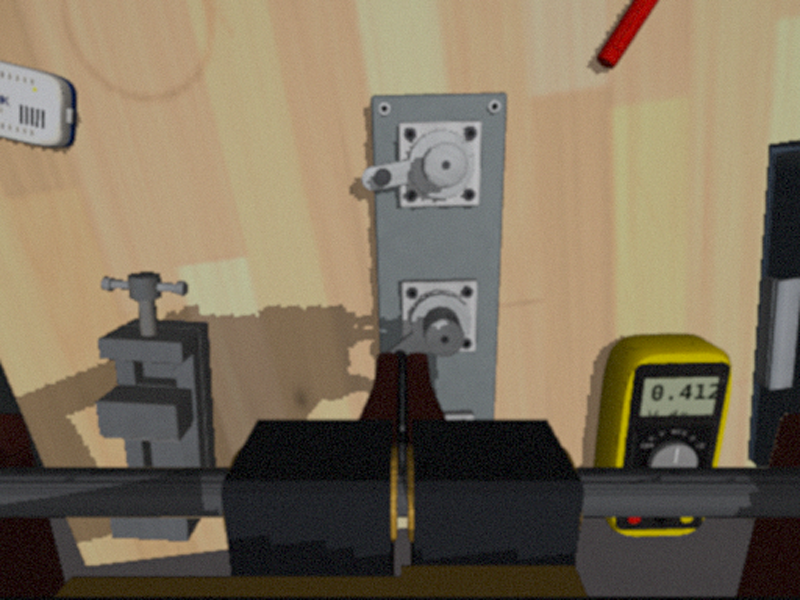

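The wrist view shows stub 1's top at (444,165) and its pin at (380,177), plus stub 2's top at (445,339). The fingers hide pin 2 and everything of spindle 3.

Run:
```python
from h import *
W=lambda x,y,z: at('wrist',x*.64,y*.64,z)
print('stub1',W(444,165,65),'stub2',W(445,339,65),'pin1',W(380,177,54),'fl1',W(439.5,164.5,28), 'fl1 corners mean of holes',(W(410,133,28)+W(470,131,28)+W(411,195,28)+W(469,194,28))/4)
print('deck corners',W(371,96,20),W(507,93,20), 'fl2',(W(412,292,28)+W(467,291,28))/2)
```

```text
stub1 [550.  162.6  65. ] stub2 [539.2  74.3  65. ] pin1 [518.2 161.5  54. ] fl1 [550.6 162.6  28. ] fl1 corners mean of holes [550.9 162.9  28. ]
deck corners [518.8 203.9  20. ] [592.6 194.1  20. ] fl2 [541.1  90.4  28. ]
```

>>> servo_tool:
  plan:
    - [[1,-0.05,0.6,0,0,0,0],[1,0,0.6,-0.2,0,0,0],[1,0,0,-0.8,0,0,0],[1,0,0,-0.8,0,0,0],[1,0,0,-0.5,0,0,0]]

```text
t: 1.82
ee_pos: [511.9, 143.1, 128.3]
orientation: [-2.371, -2.06, 0.003]
ft_force: [-0.8, -0.0, -0.6]
width: 0.4
grasp_force: 0.0
```

>>> servo_tool:
  plan:
    - [[1,0,0,0,0,0,0],[1,0,0,0,0,0,0]]

```text
t: 1.98
ee_pos: [512.3, 142.8, 129.9]
orientation: [-2.371, -2.059, 0.004]
ft_force: [0.0, 0.1, 0.8]
width: 0.4
grasp_force: 0.0
```

>>> servo_tool:
  plan:
    - [[1,0.02,0,-0.15,0,0,0],[1,0,0.15,0,0,0,0],[1,0.02,0.15,0,0,0,0],[1,0.02,0.15,0,0,0,0],[1,0.02,0.15,0,0,0,0]]

```text
t: 2.4
ee_pos: [516.2, 167.4, 125.3]
orientation: [2.372, 2.059, 0.0]
ft_force: [2.6, -5.0, 0.4]
width: 0.4
grasp_force: 2.6
```

>>> servo_tool:
  plan:
    - [[1,0.03,0.1,0,0,0,0],[1,0.03,0.1,0,0,0,0]]

```text
t: 2.57
ee_pos: [519.4, 175.6, 125.2]
orientation: [2.371, 2.059, 0.002]
ft_force: [2.1, -2.1, 0.7]
width: 0.5
grasp_force: 0.6
```

>>> servo_tool:
  plan:
    - [[1,0.03,0.1,0,0,0,0],[1,0.03,0.1,0,0,0,0]]

```text
t: 2.73
ee_pos: [521.4, 183.4, 124.8]
orientation: [2.372, 2.059, 0.001]
ft_force: [-1.2, -1.9, 0.1]
width: 0.6
grasp_force: 1.4
```

Readings for spindle 1 were -5, then -2.1 and -1.9 N, possibly with the pin slipping off the finger's corner. I'll look from the right-hand side, where all three pins should be visible.

>>> servo_tool:
  plan:
    - [[1,0,-0.2,0.5,0,0,0],[1,0,0,0.9,0,0,0],[1,0,-0.7,0.7,0,0,0],[1,-0.1,-0.9,0,0,0,0],[1,-0.1,-0.9,0,0,0,0]]

```text
t: 3.15
ee_pos: [514.7, 75.3, 211.1]
orientation: [2.368, 2.06, 0.009]
ft_force: [0.3, -0.6, 0.4]
width: 0.2
grasp_force: 0.0
```

>>> servo_tool:
  plan:
    - [[1,-0.1,-0.9,0,0,0,0],[1,-0.1,-0.9,0,0,0,0],[1,0,-0.9,0,0,0,0],[1,0,-0.9,0,0,0,0],[1,0,0,0,0,0,0]]

```text
t: 3.57
ee_pos: [505.9, -73.3, 209.3]
orientation: [2.375, 2.053, 0.002]
ft_force: [-0.2, 0.4, -0.2]
width: 0.3
grasp_force: 0.0
```

>>> servo_tool:
  plan:
    - [[1,0,0,0,0,0,0],[1,0,0,0,0,0,0]]

```text
t: 3.73
ee_pos: [505.3, -68.5, 208.8]
orientation: [2.373, 2.058, 0.001]
ft_force: [0.1, -0.1, 0.2]
width: 0.7
grasp_force: 0.0
```

Run:
```python
from h import *
o=readout.get_obs(); a=snap('wrist','w2.png'); print(o['ee_pos'],o['orientation'],readout.get_obs()['ee_pos'])
cv2.imwrite('pics/w3.png',cv2.resize(a[:,:,::-1],(800,600),interpolation=cv2.INTER_CUBIC))
```

```text
[505.32456688 -68.53605281 208.82202323] [2.37317803e+00 2.05842845e+00 1.28376017e-03] [505.22535419 -68.02632078 208.73951141]
```

View pics/w3.png

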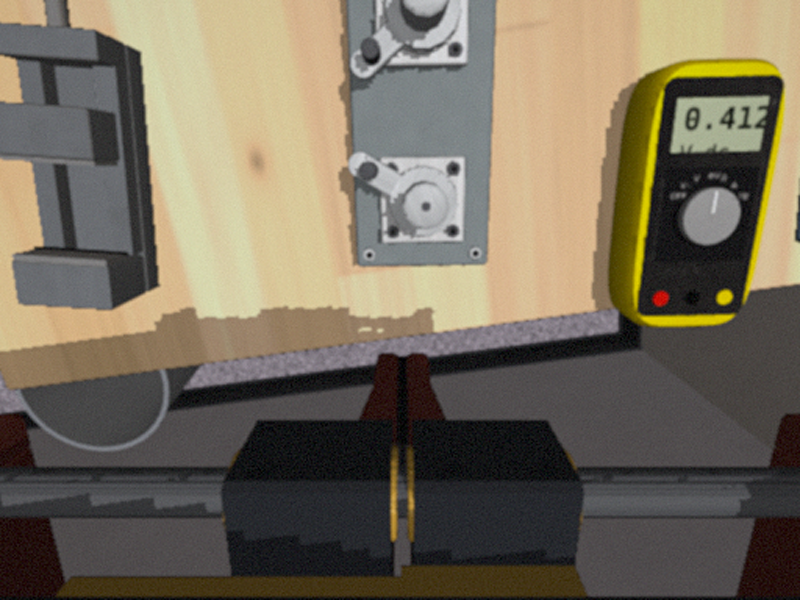

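Stub 3's top is at (427,205) with pin 3 at (370,168), and pin 2 is at (371,50) with its stub at (427,3).

Run:
```python
from h import *
W=lambda x,y,z: at('wrist',x*.64,y*.64,z)
print('stub3',W(427,205,65),'fl3',(W(393,232,28)+W(453,230,28)+W(392,171,28)+W(453,168,28))/4,'pin3',W(371,168,54),'pin2',W(371,48,54))
print('deck',W(358,265,20),W(486,263,20))
```

```text
stub3 [526.6 -10.2  65. ] fl3 [526.075 -10.875  28.   ] pin3 [502.6  10.   54. ] pin2 [510.8  61.3  54. ]
deck [484.3 -42.5  20. ] [558.2 -51.8  20. ]
```

>>> servo_tool:
  plan:
    - [[1,0,0.9,0,0,0,0],[1,0,0.9,0,0,0,0],[1,0,0.8,0,0,0,0],[1,0,0,-0.6,0,0,0],[1,0,0,-0.6,0,0,0]]

```text
t: 4.2
ee_pos: [505.9, 38.7, 161.4]
orientation: [2.365, 2.065, 0.006]
ft_force: [-0.2, -0.3, -0.8]
width: 0.6
grasp_force: 0.0
```

>>> servo_tool:
  plan:
    - [[1,0,0,0,0,0,0],[1,0,0,0,0,0,0]]

```text
t: 4.37
ee_pos: [504.1, 36.4, 160.0]
orientation: [-2.369, -2.061, 0.004]
ft_force: [-0.0, -0.5, 0.5]
width: 0.5
grasp_force: 0.0
```

>>> servo_tool:
  plan:
    - [[1,0,0,-0.45,0,0,0],[1,0,0,-0.45,0,0,0],[1,0,0,0,0,0,0],[1,0,0.15,0,0,0,0],[1,0,0.1,0,0,0,0]]

```text
t: 4.78
ee_pos: [505.7, 45.4, 126.0]
orientation: [2.372, 2.058, 0.002]
ft_force: [-0.2, 0.1, -0.4]
width: 0.6
grasp_force: 0.2
```

>>> servo_tool:
  plan:
    - [[1,0,0.1,0,0,0,0],[1,0,0.1,0,0,0,0],[1,0,0.1,0,0,0,0],[1,0,0.1,0,0,0,0]]

```text
t: 5.12
ee_pos: [505.6, 61.6, 125.3]
orientation: [2.372, 2.059, 0.003]
ft_force: [-0.0, -0.1, 0.6]
width: 0.5
grasp_force: 0.1
```

>>> servo_tool:
  plan:
    - [[1,0,0.1,0,0,0,0],[1,0,0.1,0,0,0,0]]

```text
t: 5.28
ee_pos: [505.4, 69.5, 124.9]
orientation: [2.372, 2.059, 0.001]
ft_force: [0.0, 0.2, -0.5]
width: 0.4
grasp_force: 0.1
```

>>> servo_tool:
  plan:
    - [[1,0,0.1,0,0,0,0],[1,0,0.1,0,0,0,0]]

```text
t: 5.45
ee_pos: [505.1, 77.4, 124.7]
orientation: [2.372, 2.059, 0.001]
ft_force: [1.4, -0.1, -0.4]
width: 0.2
grasp_force: 0.2
```

>>> servo_tool:
  plan:
    - [[1,0,0.1,0,0,0,0],[1,0,0.1,0,0,0,0]]

```text
t: 5.62
ee_pos: [505.0, 85.4, 124.6]
orientation: [2.372, 2.059, 0.0]
ft_force: [0.3, -0.6, -0.3]
width: 0.4
grasp_force: 0.2
```

Spindle 2 turns freely at about 0 N. Now spindle 3, pushed the other way.

>>> servo_tool:
  plan:
    - [[1,-0.1,-0.4,0,0,0,0],[1,-0.15,-0.4,0,0,0,0],[1,0,-0.4,0,0,0,0],[1,0,-0.1,0,0,0,0],[1,0,-0.1,0,0,0,0]]

```text
t: 6.03
ee_pos: [495.1, 28.7, 124.7]
orientation: [2.374, 2.058, 0.0]
ft_force: [1.1, 0.2, -0.8]
width: 0.2
grasp_force: 0.0
```

>>> servo_tool:
  plan:
    - [[1,0,-0.1,0,0,0,0],[1,0,-0.1,0,0,0,0],[1,0,-0.1,0,0,0,0],[1,0,-0.1,0,0,0,0]]

```text
t: 6.37
ee_pos: [495.1, 13.0, 124.7]
orientation: [-2.372, -2.06, -0.0]
ft_force: [-1.6, 0.4, -0.8]
width: 0.8
grasp_force: 0.1
```

>>> servo_tool:
  plan:
    - [[1,0,-0.1,0,0,0,0],[1,0,-0.1,0,0,0,0],[1,0,-0.1,0,0,0,0]]

```text
t: 6.62
ee_pos: [495.0, 0.6, 124.7]
orientation: [-2.372, -2.06, 0.0]
ft_force: [0.0, -0.3, 0.5]
width: 0.6
grasp_force: 0.1
```

>>> servo_tool:
  plan:
    - [[1,0,-0.1,0,0,0,0],[1,0,-0.1,0,0,0,0],[1,0,-0.1,0,0,0,0]]

```text
t: 6.87
ee_pos: [495.1, -11.5, 124.7]
orientation: [2.372, 2.059, 0.0]
ft_force: [0.6, -0.0, 0.0]
width: 0.6
grasp_force: 0.2
```

Spindle 3 is free too, so spindle 1 is the stiff one. I'll check its pin and the sleeve from higher up, opening the gripper on the way.

>>> servo_tool:
  plan:
    - [[1,0,0.1,0.8,0,0,0],[1,0,0,1,0,0,0],[-1,0.2,0.8,0.8,0,0,0],[-1,0.2,0.9,0.8,0,0,0],[-1,0.2,0.9,0.7,0,0,0]]

```text
t: 7.28
ee_pos: [516.4, 85.4, 280.3]
orientation: [2.374, 2.057, 0.002]
ft_force: [0.5, -0.3, -0.7]
width: 17.0
grasp_force: 0.0
```

>>> servo_tool:
  plan:
    - [[-1,0.2,0.9,0.6,0,0,0],[-1,0.1,0.9,0.3,0,0,0],[-1,0,0,0,0,0,0],[-1,0,0,0,0,0,0],[-1,0,0,0,0,0,0]]

```text
t: 7.7
ee_pos: [527.1, 154.6, 312.2]
orientation: [-2.371, -2.06, 0.003]
ft_force: [0.3, 0.4, 0.5]
width: 50.6
grasp_force: 0.0
```

Run:
```python
from h import *
o=readout.get_obs(); a=snap('wrist','w4.png'); print(o['ee_pos'],o['orientation'],readout.get_obs()['ee_pos'])
cv2.imwrite('pics/w5.png',cv2.resize(a[:,:,::-1],(800,600),interpolation=cv2.INTER_CUBIC))
```

```text
[527.13453199 154.63286007 312.18873782] [-2.37142369 -2.06003353  0.00255044] [527.05468608 154.10752765 311.89357854]
```

View pics/w5.png

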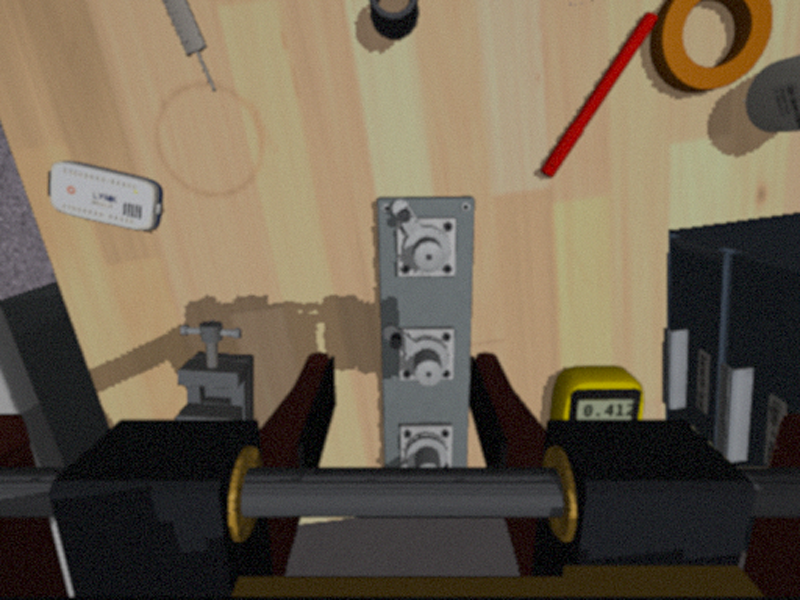

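The wrist view shows stub 1 at (430,257) with its pin now at (402,210), so it has turned. Pin 2 is at (395,338), also turned, and the sleeve's top is near (395,5).

Run:
```python
from h import *
W=lambda x,y,z: at('wrist',x*.64,y*.64,z)
print('stub1',W(429.5,257,65),'fl1',W(427.5,247.5,28),'pin1',W(402,210,54),'pin2',W(395,338,54),'stub2',W(429,373,65),'sleeve',W(395,5,48),W(394,22,0))
print('deck',W(377,198,20),W(474,197,20))
```

```text
stub1 [549.2 166.7  65. ] fl1 [549.7 167.   28. ] pin1 [534.5 200.6  54. ] pin2 [515.6 105.9  54. ] stub2 [537.7  78.4  65. ] sleeve [548.2 329.1  48. ] [547.1 331.8   0. ]
deck [516.1 209.3  20. ] [590.4 199.5  20. ]
```

>>> servo_tool:
  plan:
    - [[-1,0.1,0.8,-0.6,0,0,0],[-1,0.1,0.8,-0.6,0,0,0],[-1,0.1,0.8,-0.6,0,0,0],[-1,0.1,0.7,-0.6,0,0,0],[-1,0,0,0,0,0,0]]

```text
t: 8.17
ee_pos: [542.2, 280.3, 211.2]
orientation: [-2.37, -2.059, 0.011]
ft_force: [-0.1, 0.1, -0.1]
width: 86.3
grasp_force: 0.0
```

>>> servo_tool:
  plan:
    - [[-1,0,0,0,0,0,0],[-1,0,0,0,0,0,0],[-1,0,0,0,0,0,0]]

```text
t: 8.42
ee_pos: [544.2, 277.6, 217.6]
orientation: [2.374, 2.057, 0.001]
ft_force: [0.3, 0.3, -1.3]
width: 87.8
grasp_force: 0.0
```

Run:
```python
from h import *
o=readout.get_obs(); a=snap('wrist','w6.png'); print(o['ee_pos'],o['orientation'],readout.get_obs()['ee_pos'])
cv2.imwrite('pics/w7.png',cv2.resize(a[:,:,::-1],(800,600),interpolation=cv2.INTER_CUBIC))
```

```text
[544.19538357 277.57687541 217.62919435] [2.37398816e+00 2.05713976e+00 5.18833424e-04] [544.30963693 277.75969685 218.00028806]
```

View pics/w7.png

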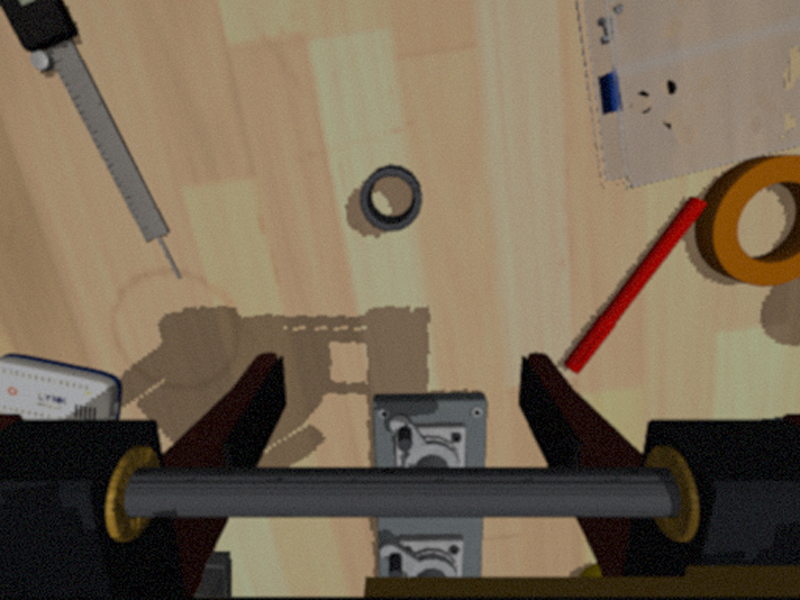

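The sleeve's top ring is centred at about (391,197) and spans columns 361 to 422. The way is clear.

Run:
```python
from h import *
W=lambda x,y,z: at('wrist',x*.64,y*.64,z)
print(W(391.5,197,48),W(422,197,48)-W(361,197,48),W(391,166,48),W(391,230,48))
```

```text
[549.2 339.9  48. ] [31.4 -4.5  0. ] [551.3 355.3  48. ] [546.4 323.   48. ]
```

>>> servo_tool:
  plan:
    - [[-1,0.1,0.8,0,0,0,0],[-1,0.02,0.75,0,0,0,0],[-1,0,0,-0.6,0,0,0],[-1,0,0,-0.6,0,0,0],[-1,0,0,0,0,0,0]]

```text
t: 8.88
ee_pos: [547.0, 339.6, 166.2]
orientation: [-2.372, -2.058, 0.008]
ft_force: [-1.0, -0.6, 0.1]
width: 88.2
grasp_force: 0.0
```

>>> servo_tool:
  plan:
    - [[-1,0,0,0,0,0,0],[-1,0,0,0,0,0,0]]

```text
t: 9.05
ee_pos: [549.4, 340.7, 170.5]
orientation: [2.373, 2.058, 0.002]
ft_force: [0.8, -0.4, 0.5]
width: 88.0
grasp_force: 0.0
```

>>> servo_tool:
  plan:
    - [[-1,0,-0.02,-0.6,0,0,0],[-1,0,0,-0.6,0,0,0],[-1,0,0,-0.4,0,0,0],[-1,0,0,-0.2,0,0,0],[-1,0,0,0,0,0,0]]

```text
t: 9.47
ee_pos: [548.6, 339.8, 96.7]
orientation: [-2.373, -2.058, 0.001]
ft_force: [-0.7, 0.2, 0.5]
width: 87.9
grasp_force: 0.0
```

>>> servo_tool:
  plan:
    - [[0,0,0,0,0,0,0],[0.3,0,0,0,0,0,0],[0.3,0,0,0,0,0,0],[0.6,0,0,0,0,0,0],[1,0,0,0,0,0,0]]

```text
t: 9.88
ee_pos: [549.0, 340.6, 97.8]
orientation: [2.372, 2.059, 0.002]
ft_force: [0.7, 0.8, 0.6]
width: 58.0
grasp_force: 0.0
```

>>> servo_tool:
  plan:
    - [[1,0,0,0,0,0,0],[1,0,0,0,0,0,0],[1,0,0,0,0,0,0],[1,0,0,0,0,0,0],[1,0,0,0,0,0,0]]

```text
t: 10.3
ee_pos: [548.5, 340.4, 96.9]
orientation: [-2.372, -2.059, 0.0]
ft_force: [-0.7, -0.8, 1.0]
width: 31.2
grasp_force: 30.0
```

>>> servo_tool:
  plan:
    - [[1,0,0,0.3,0,0,0],[1,0,0,0.7,0,0,0],[1,0,-0.1,0.9,0,0,0],[1,0,-0.5,0.9,0,0,0],[1,0,-0.8,0.2,0,0,0]]

```text
t: 10.72
ee_pos: [551.1, 287.0, 223.5]
orientation: [2.368, 2.061, 0.016]
ft_force: [1.5, -0.9, 0.1]
width: 31.6
grasp_force: 30.0
```

>>> servo_tool:
  plan:
    - [[1,0,-0.8,0,0,0,0],[1,0,-0.8,0,0,0,0],[1,0,-0.8,0,0,0,0],[1,0,-0.8,0,0,0,0],[1,0,-0.8,0,0,0,0]]

```text
t: 11.13
ee_pos: [548.4, 123.0, 217.8]
orientation: [2.372, 2.059, 0.001]
ft_force: [1.1, -0.4, -1.2]
width: 31.6
grasp_force: 30.0
```

>>> servo_tool:
  plan:
    - [[1,0,-0.4,0,0,0,0],[1,0,0,0,0,0,0],[1,0,0,0,0,0,0],[1,0,0,0,0,0,0]]

```text
t: 11.47
ee_pos: [548.8, 109.0, 217.4]
orientation: [2.372, 2.059, 0.001]
ft_force: [0.1, 0.6, -1.8]
width: 31.3
grasp_force: 30.0
```

Run:
```python
from h import *
o=readout.get_obs(); a=snap('wrist','w8.png'); print(o['ee_pos'],o['orientation'],readout.get_obs()['ee_pos'],o['width'])
cv2.imwrite('pics/w9.png',cv2.resize(a[60:360,100:420,::-1],None,fx=2,fy=2,interpolation=cv2.INTER_CUBIC))
```

```text
[548.83531547 108.99177783 217.41646083] [2.37234554e+00 2.05924674e+00 1.22903800e-03] [548.78624387 109.32517437 217.2686581 ] 31.303672592903126
```

View pics/w9.png

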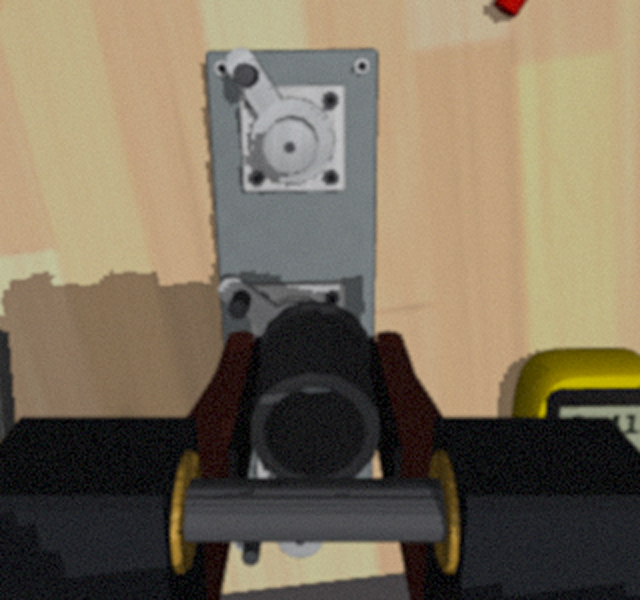

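The sleeve is held upright with its top rim centred at crop (315,432). Stub 1's top is at (289,147) and its pin is well turned.

Run:
```python
from h import *
W=lambda x,y,z: at('wrist',100+x/2-.25,60+y/2-.25,z)
print('stub',W(289.5,147,65),'hole mid',(W(257,177,28)+W(330.5,100,28))/2)
print('sleeve',W(315,431,168.5), W(250,431,168.5),W(379,431,168.5)); print(readout.get_obs()['ee_pos'])
```

```text
stub [548.6 168.   65. ] hole mid [548.75 168.1   28.  ]
sleeve [549.9 108.  168.5] [534.2 110.2 168.5] [565.4 105.8 168.5]
[548.78624387 109.32517437 217.2686581 ]
```

>>> servo_tool:
  plan:
    - [[1,0,0.6,0,0,0,0],[1,-0.01,0.6,0,0,0,0],[1,0,0.3,0,0,0,0],[1,0,0,-0.5,0,0,0],[1,0,0,-0.5,0,0,0]]

```text
t: 11.93
ee_pos: [548.9, 170.6, 177.6]
orientation: [2.368, 2.063, 0.005]
ft_force: [-0.8, 0.8, -1.9]
width: 31.3
grasp_force: 30.0
```

>>> servo_tool:
  plan:
    - [[1,0,0,0,0,0,0],[1,0,0,0,0,0,0],[1,0,0,0,0,0,0]]

```text
t: 12.18
ee_pos: [548.5, 168.8, 177.5]
orientation: [2.371, 2.06, 0.001]
ft_force: [0.5, 0.1, -0.4]
width: 31.5
grasp_force: 30.0
```

Aligned. I'll lower slowly, watching the force.

>>> servo_tool:
  plan:
    - [[1,0,0,-0.15,0,0,0],[1,0,0,-0.1,0,0,0],[1,0,0,-0.1,0,0,0],[1,0,0,-0.08,0,0,0],[1,0,0,-0.05,0,0,0]]

```text
t: 12.6
ee_pos: [548.1, 168.2, 157.3]
orientation: [-2.372, -2.059, 0.001]
ft_force: [-0.1, 0.0, -1.0]
width: 31.6
grasp_force: 30.0
```

>>> servo_tool:
  plan:
    - [[1,0,0,-0.05,0,0,0],[1,0,0,-0.05,0,0,0],[1,0,0,-0.05,0,0,0]]

```text
t: 12.85
ee_pos: [548.3, 168.4, 151.6]
orientation: [2.372, 2.059, 0.0]
ft_force: [-0.2, -0.5, -1.3]
width: 31.4
grasp_force: 30.0
```

>>> servo_tool:
  plan:
    - [[1,0,0,-0.06,0,0,0],[1,0,0,-0.06,0,0,0],[1,0,0,-0.06,0,0,0],[1,0,0,-0.06,0,0,0]]

```text
t: 13.18
ee_pos: [548.2, 168.4, 141.9]
orientation: [2.372, 2.059, 0.0]
ft_force: [0.2, -0.3, -0.9]
width: 31.2
grasp_force: 30.0
```

>>> servo_tool:
  plan:
    - [[1,0,0,-0.05,0,0,0],[1,0,0,-0.03,0,0,0],[1,0,0,0,0,0,0]]

```text
t: 13.43
ee_pos: [548.1, 168.4, 138.6]
orientation: [-2.372, -2.059, 0.001]
ft_force: [-0.0, 0.5, -1.0]
width: 31.4
grasp_force: 30.0
```

>>> servo_tool:
  plan:
    - [[1,0,0,-0.03,0,0,0],[1,0,0,-0.03,0,0,0],[1,0,0,0,0,0,0]]

```text
t: 13.68
ee_pos: [548.1, 168.4, 136.4]
orientation: [-2.372, -2.059, 0.0]
ft_force: [-0.0, 0.2, -1.4]
width: 31.5
grasp_force: 30.0
```

>>> servo_tool:
  plan:
    - [[1,0,0,-0.02,0,0,0],[1,0,0,-0.02,0,0,0],[1,0,0,0,0,0,0]]

```text
t: 13.93
ee_pos: [548.3, 168.4, 135.4]
orientation: [2.372, 2.059, 0.0]
ft_force: [-2.1, -0.2, 3.0]
width: 31.3
grasp_force: 30.0
```

The force rose to 3 N at the expected height, so the sleeve is home. I'll release and retreat.

>>> servo_tool:
  plan:
    - [[0,0,0,0,0,0,0],[-0.5,0,0,0,0,0,0],[-0.5,0,0,0,0,0,0],[-0.5,0,0,0,0,0,0],[-0.5,0,0,0,0,0,0]]

```text
t: 14.35
ee_pos: [548.2, 168.4, 134.9]
orientation: [-2.372, -2.059, 0.0]
ft_force: [-0.2, 0.0, 0.4]
width: 61.2
grasp_force: 0.0
```

>>> servo_tool:
  plan:
    - [[-0.5,0,0,0.3,0,0,0],[-0.5,0,0,0.6,0,0,0],[-0.5,0,0,0.9,0,0,0],[-0.5,0,-0.5,0.5,0,0,0],[-0.5,0,-0.8,0,0,0,0]]

```text
t: 14.77
ee_pos: [550.9, 118.2, 232.4]
orientation: [2.366, 2.06, 0.013]
ft_force: [1.8, 0.2, 0.2]
width: 65.9
grasp_force: 0.0
```

>>> servo_tool:
  plan:
    - [[-0.5,0,-0.2,0,0,0,0],[-0.5,0,0,0,0,0,0],[-0.5,0,0,0,0,0,0],[-0.5,0,0,0,0,0,0]]

```text
t: 15.1
ee_pos: [548.0, 109.0, 226.6]
orientation: [-2.372, -2.059, 0.001]
ft_force: [0.5, 0.7, -0.5]
width: 65.7
grasp_force: 0.0
```

Run:
```python
from h import *
o=readout.get_obs(); a=snap('wrist','w10.png'); print(o['ee_pos'],o['width'])
cv2.imwrite('pics/w11.png',cv2.resize(a[20:320,100:420,::-1],None,fx=2,fy=2,interpolation=cv2.INTER_CUBIC))
```

```text
[548.01778718 109.02127655 226.60422188] 65.72885221814865
```

View pics/w11.png

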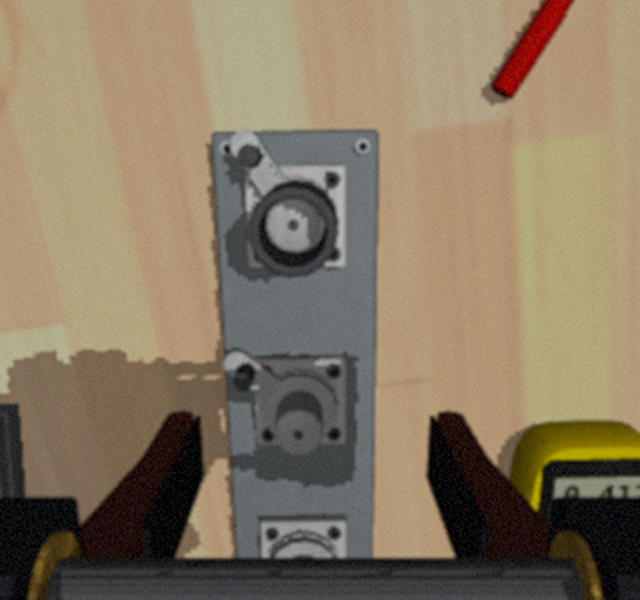

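The sleeve stands upright round stub 1 at (293,227), the gripper is clear, and pins 1 and 2 are both turned.

```bash
python3 -c "
from workcell import close_job; print(close_job())"
```

```text
the job is handed in; nothing more can be done
None
```

Spindle 1 was the stiff one (about 5 N at first, easing to about 2 N as I pushed on, against about 0 N on the other two); the sleeve stands home on its hub, released, and the job is handed in, though no verdict came back, spindle 1 turned about 60° rather than a full quarter, and spindle 3's turn is judged from the push, not seen afterwards.

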